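# Release-force check on sampled gate latches

## Task

Check the three sampled gate latches on the table: push each yellow thumb lever down until it clicks and stays down, and judge its release force - 7 to 13 N is within limits. Set every latch outside the limits flat on the floor of the red tray without dropping it, leave any within limits where it stands, all levers still held down, and do not disturb the other things on the table.

Things in the scene. Friction and masses are not known exactly. Their poses are not given: they have to be found in the camera images.
- latch_1: one of three look-alike loose gate latches, 0.48 to 0.66 kg. Base plate 160 x 52 x 4 mm (x -85 to +75); black housing 30 wide (y), x -8 to +60, top at 44 mm: lift it by the housing's long sides near x = +15 (plate sticks out 11 mm beside it). Origin: plate underside, mid width; +x towards the bolt, z up. Yellow thumb lever at -x.
- latch_2: another such latch, same build and frame as latch_1. Their round bolts (16 mm thick, at height 24 mm) end at x = +97 mm, about +83 mm once held back; the centre of mass lies near x = +8 mm.
- latch_3: the third latch, same build and frame as latch_1. Release forces differ from latch to latch and cannot be seen; they lie between 4 and 16 N.
- latch_1_lever (a joint): thumb lever angle (rad): 0 up (start), 0.36 fully down. The push needed on the pad grows all the way to a peak at 0.2 to 0.28 rad (11 to 16 mm down): that peak is the release force. Just past it the latch clicks: the resistance vanishes, the lever drops to 0.36 by itself and stays. Let go earlier, it springs back up.
- latch_2_lever (a joint): the same for latch_2.
- latch_3_lever (a joint): the same for latch_3.
- latch_1_pad (a point): top of the crowned rib across the middle of the thumb pad (32 mm along x, 34 mm across), at x = -67 mm of the latch and 55 mm from the lever's pivot: press here, straight down. About 53 mm above the table with the lever up, about 38 mm at the click and 33 mm when fully down; it moves with the lever.
- latch_2_pad (a point): the same point on latch_2.
- latch_3_pad (a point): the same point on latch_3.
- reject_tray: red plastic tray, fixed, 200 (x) x 210 (y) x 35 mm high, walls and floor 5 mm, so 190 x 200 mm inside: up to three latches lie in it side by side, lengthwise along its x, either way round, about 66 mm apart in y. Origin: centre of its underside. It stands on the left or on the right.
- tray_floor (a point): centre of the tray's inner floor, 5 mm above the table; axes as the tray's.
- carton: open brown carton with boxed latches in it, fixed, 200 x 200 mm, 120 mm high with its flaps, which stick out 35 mm; obstacle on the side away from the tray. Origin: centre of its underside.
- tape_roll: bystander: roll of brown tape, loose, lying flat, 92 mm across, 50 mm high. Origin: centre of underside.
- label_roll: bystander: white roll of labels standing on end, loose, 60 mm across, 75 mm high. Origin: centre of underside.
- cutter: bystander: yellow and black box cutter, loose, 155 mm along x (-75 to +80 mm), 24 mm wide, 19 mm high. Origin on its underside.
- scanner: bystander: hand-held code scanner lying down, loose, 172 mm along x (-80 to +92 mm), 66 mm wide, 46 mm high. Origin on its underside.
- spray_can: bystander: upright spray can, loose, 54 mm across, 160 mm high. Origin: centre of underside.
- parcel: bystander: small taped parcel, loose, 90 (x) x 130 (y) x 80 mm. Origin: centre of underside. Behind it and at the table's sides stand fixed things up to 220 mm high (label printer, cartons, scale, spare trays), all more than 0.75 m ahead of the robot or more than 0.5 m to its side.
Mind the look-alikes: they are no part of the job. Leave any brown look-alike of the latch_2 alone.

How it is judged:
By the outcome, as a careful person would: the job done as asked, in the order asked, and still so for the second after the job is handed in, with the robot touching nothing.
It also fails if it takes over 72 s, if anything falls off the work surface, if the arm or the gripper's body presses on something with over 40 N, if the wrist force passes 120 N, or if a joint passes its speed limit or range.

## Robot

A 7-joint arm with a two-finger parallel gripper is mounted at the origin on the work surface. World frame = base frame: x ahead of the robot, y to its left, z up, the work surface at z = 0. Lengths are in m, angles in rad, forces in N, time in s.
With the tool pointing down it reaches from about 0.35 to 0.9 m from the base axis. Payload 8.1 kg.
Tool frame: the origin (TCP) lies at the very end of the fingers, on their centre line; the grasp point (between the pads) lies 19 mm behind it (grasp_offset is the distance from the TCP to the grasp point, in m); z points along the fingers, y is the line along which they close (so a half turn about z gives the same grasp; the last joint's range is limited). The gripper opens to 92 mm and grips with 3 to 60 N. Pads are 19 mm wide; open, the fingers measure 130 mm over their backs; the gripper's body (75 mm by 190 mm) begins 47 mm behind the grasp point.
Start: joints at [-1.243, 0.434, 0.025, 1.573, -0.012, 1.134, -0.075], TCP at [0.261, 0.568, 0.227] pointing down, gripper open.
Joint ranges: [-2.62, 2.62], [-0.44, 2.09], [-1.27, 1.32], [0.08, 2.57], [-1.32, 4.46], [0.12, 2], [-2.74, 2.74]. Speed limits (rad/s): [2.22, 2.22, 3.01, 3.01, 3.14, 3.14, 3.14].

## Interface

Orientations are given as a rotation vector (axis times angle).
In Python, from cell import observe, get_image, camera_params, sign_off, silhouettes, grasp_offset gives the robot as it stands. The module is installed in compiled form; this text tells all that it offers.
- The arm moves only by the tool jog_arm, never from a script. Its argument "motion" is a list that holds one entry, the list of rows, each a list of 7 numbers: the shift along the tool's x, y, z in m, then the turn, a rotation vector about the tool's x, y, z in rad, then the closure, from -1 (fully open) to 1 (shut), so that 0 is half open. In form: [[[dx, dy, dz, wx, wy, wz, hand], ...]]. A call has 1 to 10 rows; each row is the pose to reach, as a shift and turn from the pose commanded when the call began, along the tool's axes at that moment; what a row does not reach only later rows make up. A row lasts 1/12 s, in which the tool goes at most 41.7 mm and 7.16 degrees, less where a joint would pass 70% of its speed; a pose out of reach is approached as far as the arm can. A call with a gripper value outside its range is refused whole. The fingers move at their own pace and stop on an object; "force" is the grip in N (left out, the last holds). Time passes only in rows, so rows that repeat a pose let the fingers close. It gives the time, the measured TCP pose, the force, the opening and the grip force at its end, in the units of the state.
- observe(): the state, without advancing time (a new reading comes with each control period).
- get_image(name): name is "scene" or "top"; returns the picture (420x560x3 uint8, red, green, blue); there is no depth.
- camera_params(name): a dict with "vertical_fov" (degrees; the focal length in pixels is half the picture's height over the tangent of half this angle, whatever the lens; pixels are square), "cx", "cy" (the principal point, pixels), "T" (4x4, takes a point from camera to world coordinates). Camera axes: x right, y down, z forward; pixel columns grow to the right and rows downward; lengths in m; the calibration is good to about 2 mm. A picture is of the moment at which its call begins. camera_params takes no time and is no camera call.
- sign_off(): hands the job in; it is judged then, once.
Trained networks look in the newest picture that a camera, given by its name, has taken for a name from the list of things; names that differ only in an ending like _2 or _b are one class to them, and where a whole thing is asked for, a point or a joint stands for the part that bears it (a point fixed in the world has none). Each returns a list of dicts, best first, with "p" (0 to 1); they miss things now and then, are a little off and sometimes report something else, mostly with a low value. They report only what shows in the picture. A call takes as long as a camera call. They do not tell look-alikes from the thing itself.
- silhouettes(query, camera): "mask" (420x560 bool, what is visible of it) and "pixel" ([column, row] in pixels, amid what is visible of it).
The state is a dict: "clock": time; "joints": joint angles; "dq": joint speeds; "joint_efforts": joint torques, N m; "position": TCP position; "ee_rot": TCP orientation; "force": force on the tool from outside, world axes, zero at the start; "ft_torque": the same for the moment, N m; "width": opening from 0.0 (shut) to 1.0 (fully open); "gripper_force": force on a finger pad.
Only numpy, scipy, OpenCV 4.12 (cv2) and the standard library are available. Lean on these libraries where they do the work, as an engineer would, in place of code of your own. Each camera call takes 0.05 s, during which the arm holds its last target. There are 200 camera calls.

## Working session

There is one attempt and no reset: what is moved stays moved. The work goes in short steps, Python scripts to look and compute and a tool call to move; the robot and the scene stay as the last step left them, time stands still between calls to the robot, and variables do not carry over. Pictures are saved under pics/ and viewed, at most 10 in all, crops included, and the job is handed in when it is done.

Besides the shell and the picture viewer there is one more tool, called by a JSON object that holds its "method" and its "body". jog_arm: Moves the arm, as the interface text tells. Its arguments: {"type":"object","properties":{"motion":{"type":"array"},"force":{"type":"number"}},"required":["motion"]}

```bash
mkdir -p pics; python3 - <<'E'
from cell import *
import cv2,numpy as np
np.set_printoptions(precision=4,suppress=True)
for n in("scene","top"):
    im=get_image(n); cv2.imwrite(f"pics/{n}0.png",im[:,:,::-1]); print(n,camera_params(n))
s=observe(); print(s); print(grasp_offset)
for q in("latch_1","latch_1_pad","reject_tray"):
    for c in("top","scene"):
        for d in silhouettes(q,c): print(q,c,d["p"],d["pixel"],d["mask"].sum())
E
```

```text
scene {'vertical_fov': 51.97598406401327, 'cx': 280.49845261494744, 'cy': 206.3883322653043, 'T': array([[ 0.2619,  0.8145, -0.5176,  1.0827],
       [ 0.9651, -0.2198,  0.1425, -0.188 ],
       [ 0.0023, -0.5369, -0.8437,  1.0514],
       [ 0.    ,  0.    ,  0.    ,  1.    ]])}
top {'vertical_fov': 51.86825605859968, 'cx': 276.04057221917964, 'cy': 209.72616709930165, 'T': array([[-0.0072, -0.9926,  0.1212,  0.3528],
       [-1.    ,  0.007 , -0.0018, -0.0184],
       [ 0.0009, -0.1212, -0.9926,  1.3727],
       [ 0.    ,  0.    ,  0.    ,  1.    ]])}
{'clock': 0.1, 'joints': array([-1.2426,  0.4351,  0.025 ,  1.574 , -0.0116,  1.134 , -0.0751]), 'dq': array([-0.0011, -0.0016,  0.0015, -0.0027,  0.0005, -0.0014, -0.0002]), 'joint_efforts': array([  0.0035, -66.912 ,   0.9881, -31.5149,  -0.0605,   0.0374,
         0.0001]), 'position': array([0.2609, 0.5675, 0.226 ]), 'ee_rot': array([-0.6716, -3.0688,  0.0021]), 'force': array([0.2945, 0.7895, 0.264 ]), 'ft_torque': array([ 0.0117, -0.0346, -0.0104]), 'gripper_force': 0.0, 'width': 1.0005699262935748}
0.0188
latch_1 top 0.96 [325.1, 175.3] 845
latch_1 top 0.96 [269.6, 225.2] 855
latch_1 top 0.94 [166.7, 325.2] 903
latch_1 top 0.82 [215.0, 178.3] 787
latch_1 top 0.34 [397.8, 150.0] 554
latch_1 scene 0.93 [365.4, 244.2] 1154
latch_1 scene 0.73 [354.8, 118.0] 899
latch_1 scene 0.72 [284.0, 216.7] 1099
latch_1 scene 0.57 [238.1, 277.9] 1327
latch_1_pad top 0.72 [316.1, 190.1] 176
latch_1_pad top 0.42 [162.8, 151.3] 821
latch_1_pad scene 0.84 [241.6, 250.6] 244
reject_tray top 0.58 [153.4, 239.5] 4449
reject_tray scene 0.85 [399.3, 175.9] 4519
reject_tray scene 0.62 [239.8, 256.0] 279
reject_tray scene 0.28 [154.2, 310.0] 948
```

View pics/top0.png

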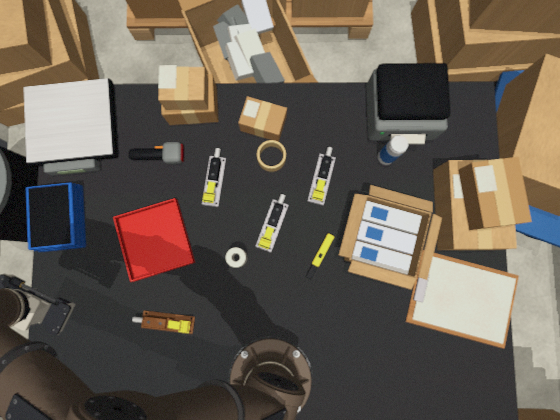

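View pics/scene0.png

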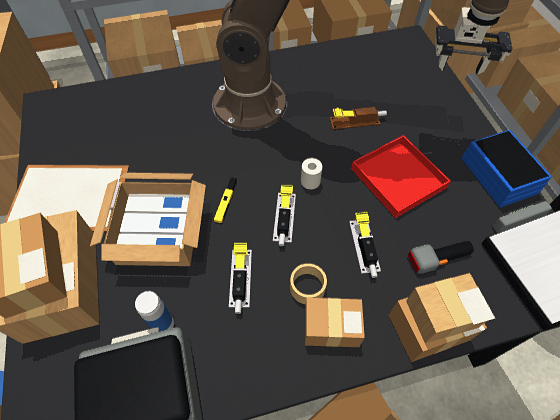

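The top view shows four latch shapes. At (214,178), (272,222) and (321,178) are white/black latches with yellow levers, which fit the description. At (165,323) is the brown look-alike, which I'll leave alone. The red tray is on the left at (153,240) and the carton is on the right. Next I'll fit the poses with both cameras.

```bash
cat >h.py <<'E'
from cell import *
import cv2,numpy as np
from scipy.optimize import minimize
np.set_printoptions(precision=4,suppress=True)
def box(x0,x1,y0,y1,z0,z1): return np.array([[x,y,z] for x in(x0,x1) for y in(y0,y1) for z in(z0,z1)])
UP=np.array([[x,y,z] for y in(-.017,.017) for x,z in((-.083,.055),(-.083,.045),(-.012,.044),(-.012,.036))])
DN=np.array([[x,y,z] for y in(-.017,.017) for x,z in((-.083,.031),(-.083,.022),(-.012,.044),(-.012,.036))])
def latch(down=False): return [box(-.085,.075,-.026,.026,0,.004),box(-.008,.06,-.015,.015,0,.044),box(.06,.083 if down else .097,-.008,.008,.016,.032),DN if down else UP]
TRAY=[box(-.1,.1,-.105,.105,0,.035)]
def proj(P,c):
    p=camera_params(c);T=p["T"];f=210/np.tan(np.radians(p["vertical_fov"]/2))
    q=(P-T[:3,3])@T[:3,:3]; return q[:,:2]/q[:,2:]*f+[p["cx"],p["cy"]]
def unproj(px,c,z):
    p=camera_params(c);T=p["T"];f=210/np.tan(np.radians(p["vertical_fov"]/2))
    d=T[:3,:3]@np.r_[(np.array(px)-[p["cx"],p["cy"]])/f,1]; return T[:3,3]+d*(z-T[2,3])/d[2]
def place(v,P,z=0):
    c,s=np.cos(v[2]),np.sin(v[2]); return P@np.array([[c,s,0],[-s,c,0],[0,0,1]])+[v[0],v[1],z]
def render(v,parts,c,z=0):
    m=np.zeros((420*3,560*3),np.uint8)
    for P in parts:
        h=cv2.convexHull(((proj(place(v,P,z),c)*3+1)*16).astype(np.float32)).astype(np.int32)
        cv2.fillConvexPoly(m,h,255,cv2.LINE_AA,4)
    return cv2.resize(m,(560,420),interpolation=cv2.INTER_AREA)/255.
def fit(v0,parts,masks,z=0):
    def cost(v):
        L=0
        for c,m in masks.items():
            r=render(v,parts,c,z); L+=1-np.minimum(r,m).sum()/np.maximum(r,m).sum()
        return L/len(masks)
    S=np.array([v0]+[np.array(v0)+d for d in np.diag([.015,.015,.15])])
    o=minimize(cost,v0,method="Nelder-Mead",options=dict(initial_simplex=S,xatol=1e-4,fatol=1e-5,maxiter=200)); return o.x,o.fun
E
python3 - <<'E'
from h import *
for c in("top","scene"): get_image(c)
D={c:silhouettes("latch_1",c) for c in("top","scene")}
for n,px,yaw in(("A",(214,178),-.1),("B",(272,222),-.45),("C",(321,178),-.25)):
    w=unproj(px,"top",.02); v0=[w[0],w[1],yaw]
    ms={}
    for c in D:
        t=proj(place(v0,np.array([[0,0,.02]])),c)[0]
        d=min(D[c],key=lambda d:np.hypot(*(np.array(d["pixel"])-t)))
        if np.hypot(*(np.array(d["pixel"])-t))<25: ms[c]=d["mask"]
    print(n,v0,list(ms),fit(v0,latch(),ms),[fit(v0,latch(),{c:ms[c]}) for c in ms])
for c in("top","scene"):
    im=get_image(c).astype(int); m=((im[:,:,0]>110)&(im[:,:,1]<70)&(im[:,:,2]<70)).astype(np.uint8)
    k,l,s,_=cv2.connectedComponentsWithStats(m); i=1+s[1:,4].argmax(); m=l==i
    w=unproj((153,240),"top",.02)
    print("tray",c,m.sum(),fit([w[0],w[1],.25],TRAY,{c:m}))
b=silhouettes("carton","top")
for d in b[:3]:print(d["p"],d["pixel"],cv2.minAreaRect(np.argwhere(d["mask"])[:,::-1].astype(np.float32)))
for q in((222,152),(285,158),(235,257),(343,218),(352,195),(375,185)): print(q,unproj(q,"top",.08))
im=get_image("top"); cv2.imwrite("pics/crop.png",cv2.resize(im[120:350,120:400,::-1],None,fx=2.6,fy=2.6,interpolation=cv2.INTER_CUBIC))
E
```

```text
A [np.float64(0.6211288075083212), np.float64(0.17591503413392684), -0.1] ['top', 'scene'] (array([ 0.6231,  0.1767, -0.1448]), np.float64(0.09094649586370235)) [(array([ 0.6219,  0.1777, -0.1422]), np.float64(0.07233115277363678)), (array([ 0.6246,  0.1756, -0.1476]), np.float64(0.09204336709363514))]Traceback (most recent call last):
  File "<stdin>", line 11, in <module>
  File "h.py", line 31, in fit
    o=minimize(cost,v0,method="Nelder-Mead",options=dict(initial_simplex=S,xatol=1e-4,fatol=1e-5,maxiter=200)); return o.x,o.fun
    res = _minimize_neldermead(fun, x0, args, callback, bounds=bounds,
                               **options)
    fxcc = func(xcc)
    fx = function(np.copy(x), *(wrapper_args + args))
  File "h.py", line 28, in cost
    r=render(v,parts,c,z); L+=1-np.minimum(r,m).sum()/np.maximum(r,m).sum()
  File "h.py", line 21, in render
    h=cv2.convexHull(((proj(place(v,P,z),c)*3+1)*16).astype(np.float32)).astype(np.int32)
                       ~~~~^^^^^^^^^^^^^^^^
  File "h.py", line 11, in proj
    p=camera_params(c);T=p["T"];f=210/np.tan(np.radians(p["vertical_fov"]/2))
ValueError: time passes only in moves, steps and waits
```

The pose fit for latch A works. The simulator rejects repeated `camera_params` calls, so I'll cache them.

```bash
python3 - <<'E'
s=open("h.py").read().replace('p=camera_params(c)','p=CP(c)').replace('def box','import functools\nCP=functools.lru_cache(camera_params)\ndef box',1)
open("h.py","w").write(s)
E
cat >look.py <<'E'
from h import *
for c in("top","scene"): get_image(c)
D={c:silhouettes("latch_1",c) for c in("top","scene")}
for n,px,yaw in(("A",(214,178),-.1),("B",(272,222),-.45),("C",(321,178),-.25)):
    w=unproj(px,"top",.02); v0=[w[0],w[1],yaw]
    ms={}
    for c in D:
        t=proj(place(v0,np.array([[0,0,.02]])),c)[0]
        d=min(D[c],key=lambda d:np.hypot(*(np.array(d["pixel"])-t)))
        if np.hypot(*(np.array(d["pixel"])-t))<25: ms[c]=d["mask"]
    print(n,list(ms),fit(v0,latch(),ms),[fit(v0,latch(),{c:ms[c]}) for c in ms])
for c in("top","scene"):
    im=get_image(c).astype(int); m=((im[:,:,0]>110)&(im[:,:,1]<70)&(im[:,:,2]<70)).astype(np.uint8)
    k,l,s,_=cv2.connectedComponentsWithStats(m); i=1+s[1:,4].argmax(); m=l==i
    w=unproj((153,240),"top",.02)
    print("tray",c,m.sum(),fit([w[0],w[1],.25],TRAY,{c:m}))
for q in((222,152),(285,158),(235,257),(343,218),(352,195),(375,185)): print(q,unproj(q,"top",.08))
im=get_image("top"); cv2.imwrite("pics/crop.png",cv2.resize(im[120:350,120:400,::-1],None,fx=2.6,fy=2.6,interpolation=cv2.INTER_CUBIC))
print(observe()["clock"])
E
python3 look.py
```

```text
A ['top', 'scene'] (array([ 0.6226,  0.1767, -0.151 ]), np.float64(0.08580870943935243)) [(array([ 0.6219,  0.1777, -0.1498]), np.float64(0.06762075448491545)), (array([ 0.6244,  0.1753, -0.1454]), np.float64(0.08219228913874355))]
B ['top', 'scene'] (array([ 0.4775, -0.0102, -0.3579]), np.float64(0.08274624346966697)) [(array([ 0.4761, -0.0094, -0.353 ]), np.float64(0.08609119063856008)), (array([ 0.4802, -0.0113, -0.3606]), np.float64(0.06721771566444479))]
C ['scene'] (array([ 0.6282, -0.1719, -0.2765]), np.float64(0.07109997009015667)) [(array([ 0.6282, -0.1719, -0.2765]), np.float64(0.07109997009015667))]
tray top 4374 (array([0.4269, 0.3644, 0.3385]), np.float64(0.1249871383004264))
tray scene 4378 (array([0.4324, 0.362 , 0.2924]), np.float64(0.09616702944782207))
(222, 152) [0.6901 0.1436 0.08  ]
(285, 158) [ 0.6699 -0.0493  0.08  ]
(235, 257) [0.3698 0.1024 0.08  ]
(343, 218) [ 0.4841 -0.2221  0.08  ]
(352, 195) [ 0.554  -0.2512  0.08  ]
(375, 185) [ 0.5842 -0.3219  0.08  ]
0.95
```

View pics/crop.png

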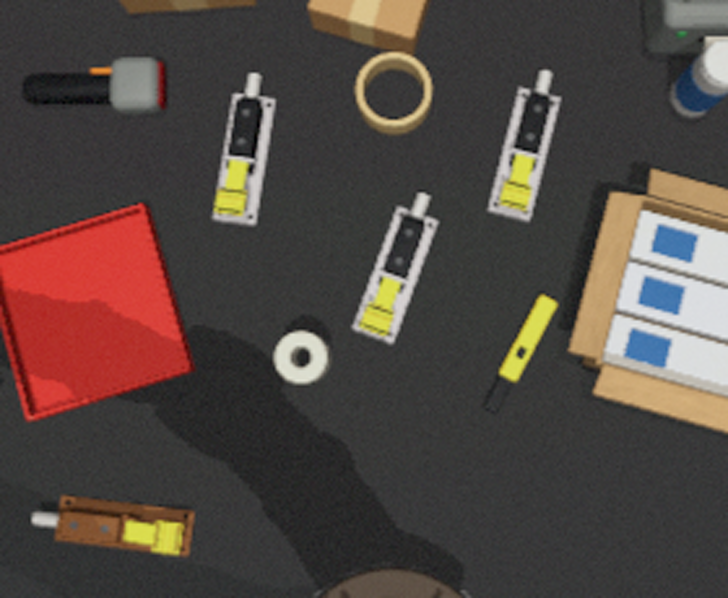

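The crop confirms the three white/black latches are the sampled ones: A at (245,150), B at (395,265) and C at (525,145). The brown one at (125,525) is the look-alike and stays untouched. C's lever is close to the carton flap, so I'll press it with the gripper turned. First comes the tray corner check and a planner.

```bash
cat >plan.py <<'E'
from cell import observe
import numpy as np,sys
from scipy.spatial.transform import Rotation as R
np.set_printoptions(precision=4,suppress=True)
# args: x y z yaw_of_tool_y
x,y,z,a=map(float,sys.argv[1:5])
s=observe(); p=np.array(s["position"]); R0=R.from_rotvec(s["ee_rot"])
def tgt(a): return R.from_matrix(np.c_[[np.sin(a),-np.cos(a),0],[np.cos(a),np.sin(a),0],[0,0,-1]])
best=min((tgt(a+k*np.pi) for k in(0,1)),key=lambda r:(R0.inv()*r).magnitude())
print("shift",R0.inv().apply(np.array([x,y,z])-p),"turn",(R0.inv()*best).as_rotvec(),"| clock",s["clock"],"pos",p,"F",s["force"],"w",s["width"],"g",s["gripper_force"],"j",s["joints"])
E
python3 - <<'E'
from h import *
a,b,c=[unproj(q,"top",.035) for q in((176.2,198.8),(193.8,261.5),(130.8,280.8))]
print(a,b,c,(a+c)/2,np.linalg.norm(a-b),np.linalg.norm(c-b),np.arctan2(*(a-b)[1::-1]),np.arctan2(*(c-b)[1::-1])-np.pi/2)
E
python3 plan.py .557 .1864 .09 1.423
```

```text
[0.5528 0.2914 0.035 ] [0.3575 0.2332 0.035 ] [0.3003 0.4249 0.035 ] [0.4265 0.3581 0.035 ] 0.20374838114474803 0.20006705241125575 0.28954047811583744 0.29011787854529736Traceback (most recent call last):
  File "plan.py", line 9, in <module>
    best=min((tgt(a+k*np.pi) for k in(0,1)),key=lambda r:(R0.inv()*r).magnitude())
  File "plan.py", line 9, in <genexpr>
    best=min((tgt(a+k*np.pi) for k in(0,1)),key=lambda r:(R0.inv()*r).magnitude())
              ~~~^^^^^^^^^^^
  File "plan.py", line 8, in tgt
    def tgt(a): return R.from_matrix(np.c_[[np.sin(a),-np.cos(a),0],[np.cos(a),np.sin(a),0],[0,0,-1]])
                       ~~~~~~~~~~~~~^^^^^^^^^^^^^^^^^^^^^^^^^^^^^^^^^^^^^^^^^^^^^^^^^^^^^^^^^^^^^^^^^^
  File "scipy/spatial/transform/_rotation.pyx", line 1143, in scipy.spatial.transform._rotation.Rotation.from_matrix
ValueError: Non-positive determinant (left-handed or null coordinate frame) in rotation matrix 0: [[ 0.9891  0.1473  0.    ]
 [-0.1473  0.9891  0.    ]
 [ 0.      0.     -1.    ]].
```

```bash
sed -i 's/\[np.sin(a),-np.cos(a),0\]/[-np.sin(a),np.cos(a),0]/' plan.py
python3 - <<'E'
from h import *
for c in("top","scene"):
    im=get_image(c).astype(int); m=((im[:,:,0]>60)&(im[:,:,0]>2.2*im[:,:,1])&(im[:,:,0]>2.2*im[:,:,2])).astype(np.uint8)
    k,l,s,_=cv2.connectedComponentsWithStats(m); m=l==1+s[1:,4].argmax()
    for yaw in(.29,.29+np.pi/2): print(c,m.sum(),fit([.427,.36,yaw],TRAY,{c:m}))
E
python3 plan.py .557 .1864 .09 1.423
```

```text
top 4634 (array([0.4271, 0.3629, 0.333 ]), np.float64(0.08276668747366978))
top 4634 (array([0.4272, 0.3632, 1.865 ]), np.float64(0.014904552376022173))
scene 4557 (array([0.4313, 0.3605, 0.2613]), np.float64(0.07642273737065086))
scene 4557 (array([0.431 , 0.359 , 1.8688]), np.float64(0.015067925821015238))
shift [-0.4283 -0.2231  0.1367] turn [ 0.     0.    -0.283] | clock 1.05 pos [0.261  0.5679 0.2267] F [-0.0082  0.3328 -0.0758] w 1.0021219180973648 g 0.0 j [-1.2426  0.4345  0.025   1.5732 -0.0116  1.134  -0.0751]
```

Tray yaw is 1.867 rad: the fit error is 0.015 in both cameras, against about 0.08 for the other choice. The tray centre is (0.429, 0.361). I'll go above pad A with the fingers shut.

{"method": "jog_arm", "body": {"motion": [[[-0.428,-0.223,0,0,0,-0.283,1],[-0.428,-0.223,0,0,0,-0.283,1],[-0.428,-0.223,0.0,0,0,-0.283,1],[-0.428,-0.223,0.0,0,0,-0.283,1],[-0.428,-0.223,0.0,0,0,-0.283,1],[-0.428,-0.223,0.03,0,0,-0.283,1],[-0.428,-0.223,0.06,0,0,-0.283,1],[-0.428,-0.223,0.1,0,0,-0.283,1],[-0.428,-0.223,0.137,0,0,-0.283,1],[-0.428,-0.223,0.137,0,0,-0.283,1]]], "force": 30}}

```text
clock: 1.88
position: [0.5058, 0.2526, 0.1484]
ee_rot: [0.233, 3.131, 0.002]
force: [0.5, 0.7, 0.4]
width: 0.321
gripper_force: 0.0
```

{"method": "jog_arm", "body": {"motion": [[[0,0,0,0,0,0,1],[0,0,0,0,0,0,1]]]}}

```text
clock: 2.05
position: [0.5049, 0.2512, 0.1471]
ee_rot: [-0.24, -3.131, 0.004]
force: [-0.2, 1.1, 0.6]
width: 0.18
gripper_force: 0.0
```

```bash
python3 plan.py .557 .1864 .057 1.423
```

```text
shift [-0.0615 -0.0559  0.0901] turn [-0.0025 -0.0015 -0.0049] | clock 2.05 pos [0.5049 0.2512 0.1471] F [-0.1927  1.1228  0.6314] w 0.17973117231640875 g 0.0 j [-0.6107  0.4165  0.0729  1.8239 -0.0363  0.9052  0.8966]
```

{"method": "jog_arm", "body": {"motion": [[[-0.0615,-0.056,0.04,0,0,-0.005,1],[-0.0615,-0.056,0.06,0,0,-0.005,1],[-0.0615,-0.056,0.086,0,0,-0.005,1],[-0.0615,-0.056,0.086,0,0,-0.005,1],[-0.0615,-0.056,0.086,0,0,-0.005,1],[-0.0615,-0.056,0.086,0,0,-0.005,1]]]}}

```text
clock: 2.55
position: [0.5568, 0.192, 0.0636]
ee_rot: [0.221, 3.133, 0.003]
force: [-0.3, 0.2, 0.8]
width: 0.005
gripper_force: 0.0
```

```bash
python3 plan.py .557 .1864 .044 1.423; python3 - <<'E'
from cell import *
import cv2
im=get_image("scene"); cv2.imwrite("pics/pressA.png",cv2.resize(im[180:300,290:430,::-1],None,fx=4,fy=4,interpolation=cv2.INTER_CUBIC))
E
```

```text
shift [-0.001  -0.0056  0.0196] turn [0.0018 0.0003 0.0069] | clock 2.55 pos [0.5568 0.192  0.0636] F [-0.263   0.1528  0.8077] w 0.005053776602015688 g 0.0 j [-0.4716  0.5545  0.0705  1.8385 -0.0565  0.7493  1.0596]
```

View pics/pressA.png

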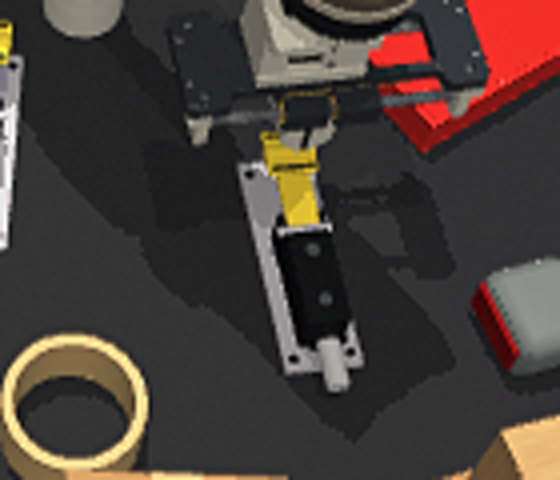

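The closed fingers (300,140 in the crop) sit over pad A, slightly to its +y side. I'll correct that and step down.

{"method": "jog_arm", "body": {"motion": [[[-0.001,-0.0055,0.006,0,0,0.006,1],[-0.001,-0.0055,0.008,0,0,0.006,1],[-0.001,-0.0055,0.008,0,0,0.006,1],[-0.001,-0.0055,0.008,0,0,0.006,1]]]}}

```text
clock: 2.93
position: [0.5571, 0.1845, 0.0549]
ee_rot: [0.233, 3.133, 0.001]
force: [-0.6, -0.0, -0.2]
width: 0.004
gripper_force: 0.0
```

{"method": "jog_arm", "body": {"motion": [[[0,0,0.003,0,0,0,1],[0,0,0.003,0,0,0,1],[0,0,0.003,0,0,0,1]]]}}

```text
clock: 3.18
position: [0.5572, 0.1846, 0.0517]
ee_rot: [0.233, 3.133, 0.001]
force: [-1.3, 1.4, 2.8]
width: 0.005
gripper_force: 1.7
```

{"method": "jog_arm", "body": {"motion": [[[0,0,0.002,0,0,0,1],[0,0,0.002,0,0,0,1],[0,0,0.002,0,0,0,1]]]}}

```text
clock: 3.43
position: [0.5568, 0.1846, 0.0495]
ee_rot: [-0.233, -3.132, -0.001]
force: [-2.5, 1.4, 5.3]
width: 0.008
gripper_force: 2.6
```

{"method": "jog_arm", "body": {"motion": [[[0,0,0.002,0,0,0,1],[0,0,0.002,0,0,0,1],[0,0,0.002,0,0,0,1]]]}}

```text
clock: 3.68
position: [0.5565, 0.1846, 0.0475]
ee_rot: [-0.233, -3.132, -0.001]
force: [-3.8, 1.2, 7.7]
width: 0.002
gripper_force: 3.3
```

{"method": "jog_arm", "body": {"motion": [[[0,0,0.002,0,0,0,1],[0,0,0.002,0,0,0,1],[0,0,0.002,0,0,0,1]]]}}

```text
clock: 3.93
position: [0.5563, 0.1847, 0.0456]
ee_rot: [-0.233, -3.132, -0.001]
force: [-4.0, 1.4, 8.7]
width: 0.003
gripper_force: 3.9
```

{"method": "jog_arm", "body": {"motion": [[[0,0,0.002,0,0,0,1],[0,0,0.002,0,0,0,1],[0,0,0.002,0,0,0,1]]]}}

```text
clock: 4.18
position: [0.556, 0.1847, 0.0436]
ee_rot: [-0.232, -3.131, -0.0]
force: [-5.6, 1.2, 9.5]
width: 0.006
gripper_force: 4.5
```

{"method": "jog_arm", "body": {"motion": [[[0,0,0.001,0,0,0,1],[0,0,0.001,0,0,0,1],[0,0,0.001,0,0,0,1]]]}}

```text
clock: 4.43
position: [0.5559, 0.1847, 0.0426]
ee_rot: [-0.232, -3.131, -0.0]
force: [-5.7, 1.8, 9.9]
width: 0.001
gripper_force: 4.7
```

{"method": "jog_arm", "body": {"motion": [[[0,0,0.001,0,0,0,1],[0,0,0.001,0,0,0,1],[0,0,0.001,0,0,0,1]]]}}

```text
clock: 4.68
position: [0.5559, 0.1847, 0.0417]
ee_rot: [-0.232, -3.131, -0.0]
force: [-6.1, 0.9, 10.1]
width: 0.008
gripper_force: 4.9
```

{"method": "jog_arm", "body": {"motion": [[[0,0,0.001,0,0,0,1],[0,0,0.001,0,0,0,1],[0,0,0.001,0,0,0,1]]]}}

```text
clock: 4.93
position: [0.5558, 0.1848, 0.0407]
ee_rot: [-0.232, -3.131, -0.0]
force: [-6.8, 2.1, 10.2]
width: 0.006
gripper_force: 5.1
```

{"method": "jog_arm", "body": {"motion": [[[0,0,0.001,0,0,0,1],[0,0,0.001,0,0,0,1],[0,0,0.001,0,0,0,1]]]}}

```text
clock: 5.18
position: [0.5557, 0.1848, 0.0396]
ee_rot: [-0.232, -3.131, -0.0]
force: [-6.6, 2.0, 10.7]
width: 0.005
gripper_force: 5.2
```

{"method": "jog_arm", "body": {"motion": [[[0,0,0.001,0,0,0,1],[0,0,0.001,0,0,0,1],[0,0,0.001,0,0,0,1]]]}}

```text
clock: 5.43
position: [0.5557, 0.1848, 0.0387]
ee_rot: [-0.232, -3.131, -0.0]
force: [-6.6, 2.2, 10.7]
width: 0.007
gripper_force: 5.3
```

{"method": "jog_arm", "body": {"motion": [[[0,0,0.001,0,0,0,1],[0,0,0.001,0,0,0,1],[0,0,0.001,0,0,0,1]]]}}

```text
clock: 5.68
position: [0.5556, 0.1848, 0.0376]
ee_rot: [-0.232, -3.131, -0.0]
force: [-6.5, 1.5, 9.9]
width: 0.003
gripper_force: 5.2
```

{"method": "jog_arm", "body": {"motion": [[[0,0,0.001,0,0,0,1],[0,0,0.001,0,0,0,1],[0,0,0.001,0,0,0,1]]]}}

```text
clock: 5.93
position: [0.5556, 0.1848, 0.0365]
ee_rot: [-0.232, -3.131, -0.0]
force: [-6.0, 2.5, 8.3]
width: 0.001
gripper_force: 4.0
```

{"method": "jog_arm", "body": {"motion": [[[0,0,0.001,0,0,0,1],[0,0,0.001,0,0,0,1],[0,0,0.001,0,0,0,1]]]}}

```text
clock: 6.18
position: [0.5572, 0.1838, 0.0353]
ee_rot: [0.234, 3.133, -0.001]
force: [0.7, 0.1, -0.7]
width: 0.003
gripper_force: 0.0
```

{"method": "jog_arm", "body": {"motion": [[[0,0,0.001,0,0,0,1],[0,0,0.001,0,0,0,1],[0,0,0.001,0,0,0,1]]]}}

```text
clock: 6.43
position: [0.5572, 0.1838, 0.0342]
ee_rot: [-0.234, -3.133, 0.0]
force: [0.3, -0.5, 0.5]
width: 0.005
gripper_force: 0.0
```

Latch A clicked, with a peak of about 10.7 N, so it is within limits and stays. Next is B.

{"method": "jog_arm", "body": {"motion": [[[0,0,-0.03,0,0,0,1],[0,0,-0.065,0,0,0,1],[0,0,-0.065,0,0,0,1]]]}}

```text
clock: 6.68
position: [0.5605, 0.1851, 0.105]
ee_rot: [0.234, 3.125, 0.006]
force: [2.3, 0.8, 0.5]
width: 0.001
gripper_force: 0.0
```

```bash
python3 plan.py .4157 .0131 .062 1.213
```

```text
shift [ 0.1179 -0.1918  0.0414] turn [0.0049 0.0066 0.2084] | clock 6.6833 pos [0.5605 0.1851 0.105 ] F [2.272  0.8002 0.4723] w 0.0010242310308758815 g 0.0 j [-0.4673  0.4988  0.0812  1.8097 -0.0526  0.8269  1.0608]
```

{"method": "jog_arm", "body": {"motion": [[[0.118,-0.192,0,0,0,0.205,1],[0.118,-0.192,0,0,0,0.205,1],[0.118,-0.192,0,0,0,0.205,1],[0.118,-0.192,0,0,0,0.205,1],[0.118,-0.192,0.02,0,0,0.205,1],[0.118,-0.192,0.04,0,0,0.205,1],[0.118,-0.192,0.04,0,0,0.205,1],[0.118,-0.192,0.04,0,0,0.205,1],[0.118,-0.192,0.04,0,0,0.205,1]]]}}

```text
clock: 7.43
position: [0.4131, 0.0122, 0.0598]
ee_rot: [0.553, 3.091, 0.001]
force: [-0.1, 0.8, 0.3]
width: 0.006
gripper_force: 0.0
```

```bash
python3 plan.py .4157 .0131 .056 1.213
```

```text
shift [-0.0021  0.0017  0.0038] turn [0.0008 0.001  0.004 ] | clock 7.4333 pos [0.4131 0.0122 0.0598] F [-0.1312  0.8028  0.3328] w 0.005988602860634159 g 0.0 j [-0.2676  0.3454  0.1349  2.263  -0.0896  0.5366  1.1533]
```

{"method": "jog_arm", "body": {"motion": [[[-0.002,0.0015,0.005,0,0,0.004,1],[-0.002,0.0015,0.005,0,0,0.004,1],[-0.002,0.0015,0.005,0,0,0.004,1]]]}}

```text
clock: 7.68
position: [0.4153, 0.0133, 0.0545]
ee_rot: [0.557, 3.091, 0.001]
force: [-0.0, -0.1, 0.2]
width: 0.004
gripper_force: 0.0
```

{"method": "jog_arm", "body": {"motion": [[[0.0005,0,0.004,0,0,0,1],[0.0005,0,0.004,0,0,0,1],[0.0005,0,0.004,0,0,0,1]]]}}

```text
clock: 7.93
position: [0.4142, 0.0129, 0.0504]
ee_rot: [0.558, 3.091, 0.0]
force: [1.0, 1.0, 1.1]
width: 0.004
gripper_force: 0.8
```

{"method": "jog_arm", "body": {"motion": [[[0.0005,0,0.003,0,0,0,1],[0.0005,0,0.003,0,0,0,1],[0.0005,0,0.003,0,0,0,1]]]}}

```text
clock: 8.18
position: [0.4136, 0.0131, 0.0474]
ee_rot: [0.559, 3.091, 0.001]
force: [0.6, 1.4, 2.9]
width: 0.002
gripper_force: 1.6
```

{"method": "jog_arm", "body": {"motion": [[[0.0004,0,0.003,0,0,0,1],[0.0004,0,0.003,0,0,0,1],[0.0004,0,0.003,0,0,0,1]]]}}

```text
clock: 8.43
position: [0.4131, 0.0132, 0.0444]
ee_rot: [0.559, 3.091, 0.0]
force: [0.5, 3.2, 4.5]
width: 0.003
gripper_force: 2.4
```

{"method": "jog_arm", "body": {"motion": [[[0.0002,0,0.001,0,0,0,1],[0.0002,0,0.001,0,0,0,1],[0.0002,0,0.001,0,0,0,1]]]}}

```text
clock: 8.68
position: [0.413, 0.0132, 0.0435]
ee_rot: [0.559, 3.091, 0.0]
force: [-0.3, 3.3, 5.2]
width: 0.01
gripper_force: 2.6
```

{"method": "jog_arm", "body": {"motion": [[[0,0,0.001,0,0,0,1],[0,0,0.001,0,0,0,1],[0,0,0.001,0,0,0,1]]]}}

```text
clock: 8.93
position: [0.4129, 0.0132, 0.0425]
ee_rot: [0.559, 3.091, 0.0]
force: [-0.8, 4.0, 5.5]
width: 0.005
gripper_force: 2.8
```

{"method": "jog_arm", "body": {"motion": [[[0,0,0.001,0,0,0,1],[0,0,0.001,0,0,0,1],[0,0,0.001,0,0,0,1]]]}}

```text
clock: 9.18
position: [0.4128, 0.0133, 0.0415]
ee_rot: [-0.559, -3.091, -0.0]
force: [-1.4, 4.1, 6.1]
width: 0.004
gripper_force: 3.0
```

{"method": "jog_arm", "body": {"motion": [[[0,0,0.001,0,0,0,1],[0,0,0.001,0,0,0,1],[0,0,0.001,0,0,0,1]]]}}

```text
clock: 9.43
position: [0.4127, 0.0133, 0.0405]
ee_rot: [-0.559, -3.091, -0.0]
force: [-1.3, 4.6, 6.8]
width: 0.005
gripper_force: 3.0
```

{"method": "jog_arm", "body": {"motion": [[[0,0,0.001,0,0,0,1],[0,0,0.001,0,0,0,1],[0,0,0.001,0,0,0,1]]]}}

```text
clock: 9.68
position: [0.4127, 0.0133, 0.0395]
ee_rot: [-0.559, -3.091, -0.0]
force: [-1.3, 4.4, 5.6]
width: 0.004
gripper_force: 2.9
```

```bash
cat >rd.py <<'E'
from cell import *
import numpy as np
np.set_printoptions(precision=3,suppress=True)
A=[]
for i in range(8):
    get_image("top"); s=observe(); A.append(np.r_[s["force"],s["gripper_force"],s["position"]])
print(np.mean(A,0),np.std(A,0)[:4],s["clock"])
E
python3 rd.py
```

```text
[-1.184  4.526  5.595  2.93   0.413  0.013  0.04 ] [0.654 0.288 0.345 0.   ] 10.0833
```

{"method": "jog_arm", "body": {"motion": [[[0,0,0.0005,0,0,0,1],[0,0,0.0005,0,0,0,1],[0,0,0.0005,0,0,0,1]]]}}

```text
clock: 10.33
position: [0.4127, 0.0133, 0.039]
ee_rot: [-0.559, -3.091, -0.0]
force: [-1.3, 5.1, 6.0]
width: 0.01
gripper_force: 2.8
```

```bash
python3 rd.py
```

```text
[-1.083  4.539  5.801  2.792  0.413  0.013  0.039] [0.416 0.463 0.365 0.   ] 10.7333
```

{"method": "jog_arm", "body": {"motion": [[[0,0,0.0005,0,0,0,1],[0,0,0.0005,0,0,0,1],[0,0,0.0005,0,0,0,1]]]}}

```text
clock: 10.98
position: [0.4127, 0.0132, 0.0384]
ee_rot: [-0.559, -3.091, -0.0]
force: [-0.9, 4.4, 4.8]
width: 0.009
gripper_force: 2.5
```

```bash
python3 rd.py
```

```text
[-0.791  3.96   4.774  2.489  0.413  0.013  0.038] [0.72  0.394 0.448 0.01 ] 11.3833
```

B's peak was about 6.0 N, falling after z = 0.0405. I'll go on to the click.

{"method": "jog_arm", "body": {"motion": [[[0,0,0.001,0,0,0,1],[0,0,0.001,0,0,0,1],[0,0,0.001,0,0,0,1]]]}}

```text
clock: 11.63
position: [0.4126, 0.0124, 0.0372]
ee_rot: [-0.56, -3.091, 0.001]
force: [-0.9, 0.3, 0.6]
width: 0.009
gripper_force: 0.0
```

{"method": "jog_arm", "body": {"motion": [[[0,0,0.001,0,0,0,1],[0,0,0.001,0,0,0,1],[0,0,0.001,0,0,0,1]]]}}

```text
clock: 11.88
position: [0.4127, 0.0127, 0.0363]
ee_rot: [-0.56, -3.091, 0.001]
force: [0.6, -0.5, -0.9]
width: 0.008
gripper_force: 0.0
```

{"method": "jog_arm", "body": {"motion": [[[0,0,0.001,0,0,0,1],[0,0,0.001,0,0,0,1]]]}}

```text
clock: 12.05
position: [0.4128, 0.0129, 0.0353]
ee_rot: [-0.559, -3.091, 0.0]
force: [-0.2, 0.8, -0.1]
width: 0.005
gripper_force: 0.0
```

{"method": "jog_arm", "body": {"motion": [[[0,0,-0.03,0,0,0,1],[0,0,-0.07,0,0,0,1],[0,0,-0.09,0,0,0,1],[0,0,-0.09,0,0,0,1]]]}}

```text
clock: 12.38
position: [0.4153, 0.0133, 0.1291]
ee_rot: [0.558, 3.085, 0.004]
force: [0.4, 0.7, -0.2]
width: 0.005
gripper_force: 0.0
```

```bash
python3 plan.py .5637 -.1536 .062 2.194
```

```text
shift [-0.1971 -0.1045  0.0679] turn [ 0.0005  0.0069 -0.9812] | clock 12.3833 pos [0.4153 0.0133 0.1291] F [ 0.362   0.6925 -0.2444] w 0.004875237344083071 g 0.0 j [-0.302   0.2173  0.1664  2.1942 -0.0544  0.7271  1.1137]
```

{"method": "jog_arm", "body": {"motion": [[[-0.197,-0.1045,0,0,0,-0.98,1],[-0.197,-0.1045,0,0,0,-0.98,1],[-0.197,-0.1045,0,0,0,-0.98,1],[-0.197,-0.1045,0,0,0,-0.98,1],[-0.197,-0.1045,0,0,0,-0.98,1],[-0.197,-0.1045,0,0,0,-0.98,1],[-0.197,-0.1045,0,0,0,-0.98,1],[-0.197,-0.1045,0.01,0,0,-0.98,1],[-0.197,-0.1045,0.02,0,0,-0.98,1],[-0.197,-0.1045,0.02,0,0,-0.98,1]]]}}

```text
clock: 13.22
position: [0.5589, -0.1535, 0.1027]
ee_rot: [0.956, -2.989, -0.004]
force: [-0.8, 0.0, 0.2]
width: -0.0
gripper_force: 0.0
```

```bash
python3 plan.py .5637 -.1536 .060 2.194; python3 - <<'E'
from cell import *
import cv2
im=get_image("scene"); cv2.imwrite("pics/pressC.png",cv2.resize(im[160:320,100:310,::-1],None,fx=3,fy=3,interpolation=cv2.INTER_CUBIC))
E
```

```text
shift [-0.004  -0.003   0.0427] turn [ 0.0034 -0.0026 -0.0041] | clock 13.2167 pos [ 0.5589 -0.1535  0.1027] F [-0.835   0.0277  0.1904] w -0.00028292226771876655 g 0.0 j [ 0.1783  0.4941 -0.0029  1.8216  0.0011  0.8302  2.365 ]
```

View pics/pressC.png

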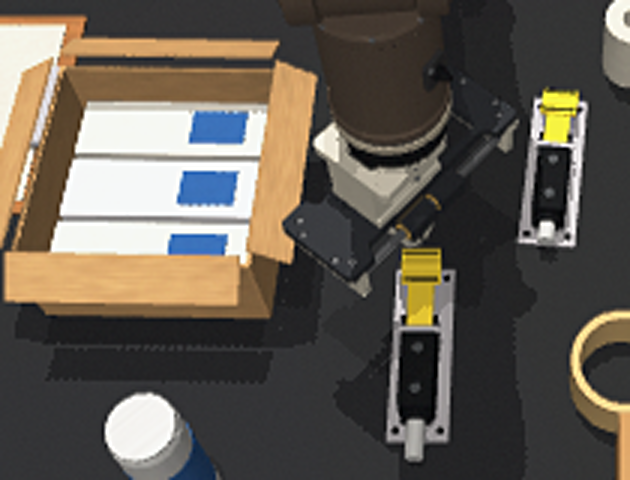

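The fingers hang over pad C (425,265 in the crop), and the gripper's left corner at (287,222) is near the carton flap at (292,262). I'll check that clearance in numbers.

```bash
python3 - <<'E'
from h import *
p=np.array([.5637,-.1536])
for z in(.1,.12):
  for c,q in(("scene",(196.7,247.3)),("scene",(205,185)),("top",(355.4,193.8)),("top",(339.2,255.4))):
    w=unproj(q,c,z)
    for yaw in(2.194,2.40):
        v=np.array([np.cos(yaw),np.sin(yaw)]);u=np.array([v[1],-v[0]]); print(z,c,w,yaw,"v",(w[:2]-p)@v,"u",(w[:2]-p)@u)
E
```

```text
0.1 scene [ 0.5606 -0.2583  0.1   ] 2.194 v -0.08322573011641873 u -0.06361702429698984
0.1 scene [ 0.5606 -0.2583  0.1   ] 2.4 v -0.06845346708229605 u -0.07929546505461567
0.1 scene [ 0.3798 -0.2064  0.1   ] 2.194 v 0.06451562396055743 u -0.1801483848415805
0.1 scene [ 0.3798 -0.2064  0.1   ] 2.4 v 0.1000002184223148 u -0.16314307405323578
0.1 top [ 0.5544 -0.2578  0.1   ] 2.194 v -0.07919144091886188 u -0.06838693156815956
0.1 top [ 0.5544 -0.2578  0.1   ] 2.4 v -0.06352880913223075 u -0.08313932363421249
0.1 top [ 0.372  -0.2049  0.1   ] 2.194 v 0.07020411554292019 u -0.1856251470440852
0.1 top [ 0.372  -0.2049  0.1   ] 2.4 v 0.10668868826969496 u -0.1673404818016065
0.12 scene [ 0.5716 -0.2568  0.12  ] 2.194 v -0.08843194109585176 u -0.05384293802684384
0.12 scene [ 0.5716 -0.2568  0.12  ] 2.4 v -0.07554885418019891 u -0.07079294324579098
0.12 scene [ 0.3945 -0.206   0.12  ] 2.194 v 0.05620370697083156 u -0.1679246652301672
0.12 scene [ 0.3945 -0.206   0.12  ] 2.4 v 0.0893637264875423 u -0.15287797178856916
0.12 top [ 0.5512 -0.2541  0.12  ] 2.194 v -0.07428743019667684 u -0.06876418569261353
0.12 top [ 0.5512 -0.2541  0.12  ] 2.4 v -0.05865131839549298 u -0.08250550508702359
0.12 top [ 0.3717 -0.202   0.12  ] 2.194 v 0.07276044161555038 u -0.1841600548141183
0.12 top [ 0.3717 -0.202   0.12  ] 2.4 v 0.10889128682623342 u -0.16538347954543686
```

{"method": "jog_arm", "body": {"motion": [[[-0.003,-0.002,0.03,0,0,0,1],[-0.003,-0.002,0.042,0,0,0,1],[-0.003,-0.002,0.044,0,0,0,1],[-0.003,-0.002,0.044,0,0,0,1],[-0.003,-0.002,0.044,0,0,0,1]]]}}

```text
clock: 13.68
position: [0.5645, -0.1536, 0.062]
ee_rot: [-0.961, 2.991, -0.0]
force: [0.8, -0.3, 0.1]
width: 0.004
gripper_force: 0.0
```

```bash
python3 plan.py .5637 -.1536 .055 2.194
```

```text
shift [0.0006 0.0005 0.007 ] turn [-0.0002  0.0001 -0.0017] | clock 13.6833 pos [ 0.5645 -0.1536  0.062 ] F [ 0.8259 -0.3168  0.0706] w 0.0036121140096120542 g 0.0 j [ 0.177   0.5524 -0.0037  1.8439  0.003   0.7451  2.364 ]
```

{"method": "jog_arm", "body": {"motion": [[[0.0005,0.0005,0.007,0,0,0,1],[0.0005,0.0005,0.007,0,0,0,1],[0.0005,0.0005,0.007,0,0,0,1]]]}}

```text
clock: 13.93
position: [0.5636, -0.1537, 0.0546]
ee_rot: [-0.961, 2.991, 0.0]
force: [0.8, -0.1, 0.7]
width: 0.005
gripper_force: 0.0
```

{"method": "jog_arm", "body": {"motion": [[[0.0003,0.0004,0.004,0,0,0,1],[0.0003,0.0004,0.004,0,0,0,1],[0.0003,0.0004,0.004,0,0,0,1]]]}}

```text
clock: 14.18
position: [0.5634, -0.1536, 0.0507]
ee_rot: [-0.961, 2.99, -0.0]
force: [-0.8, 0.6, 3.5]
width: 0.002
gripper_force: 1.9
```

{"method": "jog_arm", "body": {"motion": [[[0.0003,0.0004,0.003,0,0,0,1],[0.0003,0.0004,0.003,0,0,0,1],[0.0003,0.0004,0.003,0,0,0,1]]]}}

```text
clock: 14.43
position: [0.5628, -0.1534, 0.0478]
ee_rot: [-0.961, 2.991, -0.0]
force: [-1.2, 0.7, 6.2]
width: 0.002
gripper_force: 3.0
```

{"method": "jog_arm", "body": {"motion": [[[0.0002,0.0002,0.003,0,0,0,1],[0.0002,0.0002,0.003,0,0,0,1],[0.0002,0.0002,0.003,0,0,0,1]]]}}

```text
clock: 14.68
position: [0.5623, -0.1533, 0.0448]
ee_rot: [0.961, -2.991, -0.0]
force: [-1.9, 0.6, 8.0]
width: 0.007
gripper_force: 4.0
```

{"method": "jog_arm", "body": {"motion": [[[0,0,0.001,0,0,0,1],[0,0,0.001,0,0,0,1],[0,0,0.001,0,0,0,1]]]}}

```text
clock: 14.93
position: [0.5622, -0.1532, 0.0439]
ee_rot: [0.961, -2.991, -0.0]
force: [-3.5, 0.1, 8.4]
width: 0.005
gripper_force: 4.2
```

{"method": "jog_arm", "body": {"motion": [[[0,0,0.001,0,0,0,1],[0,0,0.001,0,0,0,1],[0,0,0.001,0,0,0,1]]]}}

```text
clock: 15.18
position: [0.5621, -0.1532, 0.0429]
ee_rot: [0.961, -2.99, -0.001]
force: [-2.1, 1.2, 8.3]
width: 0.007
gripper_force: 4.5
```

{"method": "jog_arm", "body": {"motion": [[[0,0,0.001,0,0,0,1],[0,0,0.001,0,0,0,1],[0,0,0.001,0,0,0,1]]]}}

```text
clock: 15.43
position: [0.562, -0.1532, 0.0419]
ee_rot: [0.961, -2.99, -0.001]
force: [-4.7, 1.7, 8.6]
width: 0.006
gripper_force: 4.7
```

{"method": "jog_arm", "body": {"motion": [[[0,0,0.001,0,0,0,1],[0,0,0.001,0,0,0,1],[0,0,0.001,0,0,0,1]]]}}

```text
clock: 15.68
position: [0.5619, -0.1532, 0.0409]
ee_rot: [0.961, -2.99, -0.001]
force: [-4.2, 1.2, 10.7]
width: 0.005
gripper_force: 4.9
```

{"method": "jog_arm", "body": {"motion": [[[0,0,0.001,0,0,0,1],[0,0,0.001,0,0,0,1],[0,0,0.001,0,0,0,1]]]}}

```text
clock: 15.93
position: [0.5618, -0.1531, 0.0399]
ee_rot: [0.961, -2.99, -0.001]
force: [-4.6, 1.0, 9.9]
width: 0.005
gripper_force: 5.0
```

{"method": "jog_arm", "body": {"motion": [[[0,0,0.001,0,0,0,1],[0,0,0.001,0,0,0,1],[0,0,0.001,0,0,0,1]]]}}

```text
clock: 16.18
position: [0.5618, -0.1531, 0.0389]
ee_rot: [0.961, -2.99, -0.001]
force: [-4.2, 1.3, 11.3]
width: 0.007
gripper_force: 5.1
```

{"method": "jog_arm", "body": {"motion": [[[0,0,0.001,0,0,0,1],[0,0,0.001,0,0,0,1],[0,0,0.001,0,0,0,1]]]}}

```text
clock: 16.43
position: [0.5618, -0.1531, 0.0379]
ee_rot: [0.961, -2.99, -0.001]
force: [-4.4, 1.2, 10.2]
width: 0.003
gripper_force: 5.1
```

{"method": "jog_arm", "body": {"motion": [[[0,0,0.001,0,0,0,1],[0,0,0.001,0,0,0,1],[0,0,0.001,0,0,0,1]]]}}

```text
clock: 16.68
position: [0.5617, -0.1531, 0.0368]
ee_rot: [0.961, -2.99, -0.001]
force: [-4.5, 1.8, 8.8]
width: 0.004
gripper_force: 4.3
```

{"method": "jog_arm", "body": {"motion": [[[0,0,0.001,0,0,0,1],[0,0,0.001,0,0,0,1],[0,0,0.001,0,0,0,1]]]}}

```text
clock: 16.93
position: [0.5624, -0.1533, 0.0354]
ee_rot: [-0.961, 2.991, 0.0]
force: [0.5, 0.2, -1.0]
width: 0.005
gripper_force: 0.0
```

{"method": "jog_arm", "body": {"motion": [[[0,0,0.001,0,0,0,1],[0,0,0.001,0,0,0,1],[0,0,0.001,0,0,0,1]]]}}

```text
clock: 17.18
position: [0.5624, -0.1533, 0.0343]
ee_rot: [0.961, -2.991, -0.0]
force: [0.0, -0.3, 0.2]
width: 0.007
gripper_force: 0.0
```

C clicked at about 10.3 N, within limits. Only B is to be rejected. I'll lift and refit B's pose.

{"method": "jog_arm", "body": {"motion": [[[0,0,-0.03,0,0,0,1],[0,0,-0.07,0,0,0,1],[0,0,-0.1,0,0,0,1],[0,0,-0.1,0,0,0,1]]]}}

```text
clock: 17.52
position: [0.5661, -0.1541, 0.1406]
ee_rot: [-0.959, 2.983, -0.007]
force: [1.0, -0.3, -0.2]
width: 0.005
gripper_force: 0.0
```

```bash
python3 - <<'E'
from h import *
for n in("top","scene"):
    get_image(n); t=proj(place([.4785,-.0103,-.357],np.array([[0,0,.02]])),n)[0]
    for d in silhouettes("latch_2",n):
        if np.hypot(*(np.array(d["pixel"])-t))<20: print(n,d["p"],d["mask"].sum(),fit([.4785,-.0103,-.357],latch(True),{n:d["mask"]}))
E
python3 plan.py .492 -.0155 .13 1.213
```

```text
top 0.91 838 (array([ 0.4774, -0.0096, -0.36  ]), np.float64(0.08743061584194889))
scene 0.56 935 (array([ 0.4796, -0.0112, -0.3622]), np.float64(0.07214013505382111))
shift [-0.0235  0.1525  0.0038] turn [ 0.0004 -0.0012  0.9799] | clock 17.7167 pos [ 0.5618 -0.1532  0.1336] F [ 0.111  -0.3817 -0.6226] w 0.004929345470021797 g 0.0 j [ 0.175   0.4589 -0.0007  1.7889  0.0004  0.895   2.3671]
```

{"method": "jog_arm", "body": {"motion": [[[-0.024,0.152,0,0,0,0.977,-1],[-0.024,0.152,0,0,0,0.977,-1],[-0.024,0.152,0,0,0,0.977,-1],[-0.024,0.152,0,0,0,0.977,-1],[-0.024,0.152,0,0,0,0.977,-1],[-0.024,0.152,0,0,0,0.977,-1],[-0.024,0.152,0,0,0,0.977,-1],[-0.024,0.152,0.02,0,0,0.977,-1],[-0.024,0.152,0.03,0,0,0.977,-1],[-0.024,0.152,0.03,0,0,0.977,-1]]]}}

```text
clock: 18.55
position: [0.491, -0.0157, 0.1016]
ee_rot: [-0.548, -3.088, 0.003]
force: [-1.0, -0.5, -0.2]
width: 0.68
gripper_force: 0.0
```

{"method": "jog_arm", "body": {"motion": [[[0,0,0,0,0,0,-1],[0,0,0,0,0,0,-1],[0,0,0,0,0,0,-1]]]}}

```text
clock: 18.8
position: [0.4937, -0.016, 0.1048]
ee_rot: [0.552, 3.092, 0.0]
force: [-0.5, -0.0, -0.1]
width: 0.897
gripper_force: 0.0
```

```bash
python3 plan.py .4907 -.0150 .01 1.210
```

```text
shift [ 0.0032 -0.0001  0.0948] turn [0.0003 0.0004 0.0072] | clock 18.8 pos [ 0.4937 -0.016   0.1048] F [-0.5253 -0.0477 -0.0716] w 0.8971598862504948 g 0.0 j [-0.2181  0.3727  0.1831  2.0422 -0.0993  0.7343  1.2436]
```

{"method": "jog_arm", "body": {"motion": [[[0.003,0,0.02,0,0,0.007,-1],[0.003,0,0.045,0,0,0.007,-1],[0.003,0,0.07,0,0,0.007,-1],[0.003,0,0.085,0,0,0.007,-1],[0.003,0,0.094,0,0,0.007,-1],[0.003,0,0.094,0,0,0.007,-1],[0.003,0,0.094,0,0,0.007,-1]]]}}

```text
clock: 19.38
position: [0.4908, -0.0149, 0.0108]
ee_rot: [0.565, 3.09, 0.0]
force: [0.5, -0.2, 0.3]
width: 1.0
gripper_force: 0.0
```

```bash
python3 plan.py .4907 -.0150 .01 1.210
```

```text
shift [ 0.0001 -0.0002  0.0008] turn [ 0.0001  0.0001 -0.0009] | clock 19.3833 pos [ 0.4908 -0.0149  0.0108] F [ 0.4955 -0.2117  0.3401] w 1.000399686748934 g 0.0 j [-0.1845  0.5274  0.1414  2.116  -0.1468  0.507   1.2755]
```

{"method": "jog_arm", "body": {"motion": [[[0,0,0,0,0,0,1],[0,0,0,0,0,0,1],[0,0,0,0,0,0,1],[0,0,0,0,0,0,1],[0,0,0,0,0,0,1],[0,0,0,0,0,0,1],[0,0,0,0,0,0,1],[0,0,0,0,0,0,1],[0,0,0,0,0,0,1],[0,0,0,0,0,0,1]]], "force": 35}}

```text
clock: 20.22
position: [0.4906, -0.0147, 0.0104]
ee_rot: [0.565, 3.09, 0.0]
force: [0.2, -0.3, -0.0]
width: 0.322
gripper_force: 20.6
```

{"method": "jog_arm", "body": {"motion": [[[0,0,0,0,0,0,1],[0,0,0,0,0,0,1],[0,0,-0.01,0,0,0,1],[0,0,-0.02,0,0,0,1],[0,0,-0.04,0,0,0,1],[0,0,-0.07,0,0,0,1],[0,0,-0.1,0,0,0,1],[0,0,-0.12,0,0,0,1],[0,0,-0.12,0,0,0,1],[0,0,-0.12,0,0,0,1]]]}}

```text
clock: 21.05
position: [0.491, -0.0147, 0.1316]
ee_rot: [0.565, 3.088, 0.001]
force: [-0.8, -0.1, -4.7]
width: 0.328
gripper_force: 35.0
```

```bash
python3 plan.py .425 .3623 .13 0.296
```

```text
shift [0.1952 0.3292 0.0016] turn [0.0024 0.0016 0.913 ] | clock 21.05 pos [ 0.491  -0.0147  0.1316] F [-0.7639 -0.0793 -4.6669] w 0.3275164562214297 g 34.999018907547 j [-0.2353  0.3284  0.1982  2.0241 -0.0896  0.7943  1.2242]
```

Latch B is held, with a load of about 5 N. Now I'll carry it over the tray centre.

{"method": "jog_arm", "body": {"motion": [[[0.01,0.02,0,0,0,0.05,1],[0.03,0.05,0,0,0,0.15,1],[0.046,0.08,0,0,0,0.25,1],[0.062,0.11,0,0,0,0.35,1],[0.078,0.14,0,0,0,0.45,1],[0.096,0.17,0,0,0,0.55,1],[0.114,0.2,0,0,0,0.65,1],[0.132,0.23,0,0,0,0.75,1],[0.15,0.26,0,0,0,0.83,1],[0.165,0.29,0,0,0,0.88,1]]]}}

```text
clock: 21.88
position: [0.4366, 0.3159, 0.1286]
ee_rot: [-1.832, -2.551, 0.006]
force: [1.6, 0.5, -5.2]
width: 0.325
gripper_force: 35.0
```

{"method": "jog_arm", "body": {"motion": [[[0,0,0,0,0,0,1],[0,0,0,0,0,0,1],[0,0,0,0,0,0,1]]]}}

```text
clock: 22.13
position: [0.438, 0.3137, 0.1289]
ee_rot: [-1.827, -2.556, 0.005]
force: [-0.4, -0.6, -5.4]
width: 0.321
gripper_force: 35.0
```

```bash
python3 plan.py .433 .3476 .05 0.296
```

```text
shift [0.0338 0.0065 0.0788] turn [-0.0028  0.002   0.0338] | clock 22.1333 pos [0.438  0.3137 0.1289] F [-0.3529 -0.6307 -5.4386] w 0.3210793065057213 g 34.99885976314545 j [-0.9577  0.4106  0.3167  1.9185 -0.1663  0.8411 -0.2241]
```

{"method": "jog_arm", "body": {"motion": [[[0.017,0.003,0.0,-0.001,0.001,0.02,1],[0.034,0.0065,0.01,-0.003,0.002,0.034,1],[0.034,0.0065,0.03,-0.003,0.002,0.034,1],[0.034,0.0065,0.055,-0.003,0.002,0.034,1],[0.034,0.0065,0.07,-0.003,0.002,0.034,1],[0.034,0.0065,0.07,-0.003,0.002,0.034,1],[0.034,0.0065,0.07,-0.003,0.002,0.034,1]]]}}

```text
clock: 22.72
position: [0.434, 0.347, 0.0597]
ee_rot: [1.873, 2.522, 0.001]
force: [-0.4, -0.5, -4.1]
width: 0.325
gripper_force: 35.0
```

```bash
python3 plan.py .433 .3476 .0155 0.296;  python3 - <<'E'
from cell import *
import cv2
im=get_image("scene"); cv2.imwrite("pics/tray1.png",cv2.resize(im[100:240,310:490,::-1],None,fx=4,fy=4,interpolation=cv2.INTER_CUBIC))
E
```

```text
shift [ 0.0009 -0.0008  0.0442] turn [ 0.0006 -0.0002 -0.0031] | clock 22.7167 pos [0.434  0.347  0.0597] F [-0.3652 -0.4722 -4.1082] w 0.32471889150314515 g 34.99906539916992 j [-0.9753  0.5286  0.2842  1.938  -0.2202  0.704  -0.2664]
```

View pics/tray1.png

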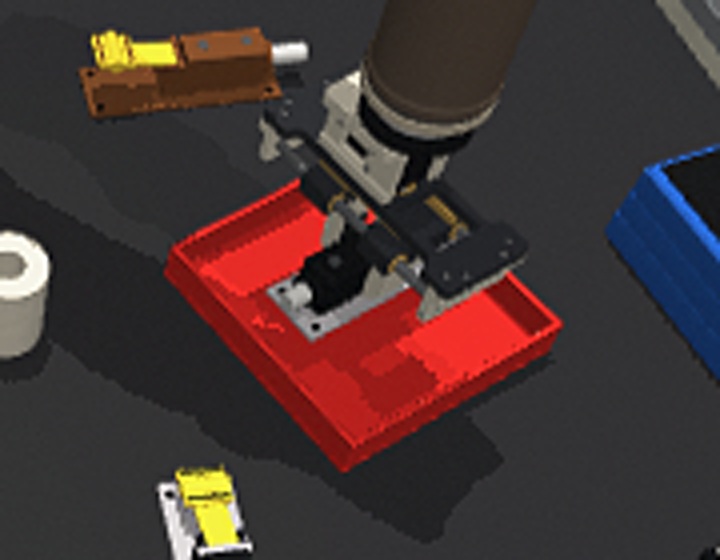

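The latch hangs level over the tray, aligned with it (plate corners at about (270,290) and (315,335)). I'll lower it gently.

{"method": "jog_arm", "body": {"motion": [[[0,0,0.012,0,0,0,1],[0,0,0.024,0,0,0,1],[0,0,0.034,0,0,0,1],[0,0,0.039,0,0,0,1],[0,0,0.041,0,0,0,1],[0,0,0.042,0,0,0,1],[0,0,0.042,0,0,0,1],[0,0,0.042,0,0,0,1]]]}}

```text
clock: 23.43
position: [0.4345, 0.3495, 0.019]
ee_rot: [1.871, 2.523, 0.007]
force: [-0.9, 0.1, -5.2]
width: 0.324
gripper_force: 35.0
```

{"method": "jog_arm", "body": {"motion": [[[0,0,0.001,0,0,0,1],[0,0,0.001,0,0,0,1],[0,0,0.001,0,0,0,1]]]}}

```text
clock: 23.68
position: [0.4342, 0.3494, 0.0176]
ee_rot: [1.871, 2.524, 0.006]
force: [-0.3, -0.0, -5.3]
width: 0.325
gripper_force: 35.0
```

{"method": "jog_arm", "body": {"motion": [[[0,0,0.0005,0,0,0,1],[0,0,0.0005,0,0,0,1],[0,0,0.0005,0,0,0,1]]]}}

```text
clock: 23.93
position: [0.4342, 0.3493, 0.0169]
ee_rot: [1.871, 2.524, 0.006]
force: [-0.2, -0.5, -6.2]
width: 0.327
gripper_force: 35.0
```

{"method": "jog_arm", "body": {"motion": [[[0,0,0.001,0,0,0,1],[0,0,0.001,0,0,0,1],[0,0,0.001,0,0,0,1]]]}}

```text
clock: 24.18
position: [0.4341, 0.3492, 0.0158]
ee_rot: [1.871, 2.524, 0.005]
force: [0.4, 0.5, -4.9]
width: 0.327
gripper_force: 35.0
```

{"method": "jog_arm", "body": {"motion": [[[0,0,0.0005,0,0,0,1],[0,0,0.0005,0,0,0,1],[0,0,0.0005,0,0,0,1]]]}}

```text
clock: 24.43
position: [0.4342, 0.3493, 0.0155]
ee_rot: [1.871, 2.524, 0.006]
force: [0.1, 0.5, -2.6]
width: 0.325
gripper_force: 35.0
```

{"method": "jog_arm", "body": {"motion": [[[0,0,0.0005,0,0,0,1],[0,0,0.0005,0,0,0,1],[0,0,0.0005,0,0,0,1]]]}}

```text
clock: 24.68
position: [0.4342, 0.3494, 0.0154]
ee_rot: [-1.871, -2.524, -0.006]
force: [-1.7, -1.7, 5.8]
width: 0.326
gripper_force: 35.0
```

The latch is resting on the tray floor. I'll release and retreat upward.

{"method": "jog_arm", "body": {"motion": [[[0,0,0,0,0,0,-0.3],[0,0,0,0,0,0,-0.3],[0,0,0,0,0,0,-0.3],[0,0,0,0,0,0,-0.3],[0,0,0,0,0,0,-0.3],[0,0,0,0,0,0,-0.3],[0,0,0,0,0,0,-0.3]]]}}

```text
clock: 25.27
position: [0.4342, 0.3494, 0.0149]
ee_rot: [1.871, 2.524, 0.006]
force: [0.2, -0.9, 0.2]
width: 0.649
gripper_force: 0.0
```

{"method": "jog_arm", "body": {"motion": [[[0,0,-0.01,0,0,0,-0.3],[0,0,-0.03,0,0,0,-0.3],[0,0,-0.07,0,0,0,-0.3],[0,0,-0.11,0,0,0,-0.3],[0,0,-0.15,0,0,0,-0.3],[0,0,-0.19,0,0,0,-0.3],[0,0,-0.22,0,0,0,-0.3],[-0.08,-0.15,-0.22,0,0,0,-0.3],[-0.08,-0.15,-0.22,0,0,0,-0.3],[-0.08,-0.15,-0.22,0,0,0,-0.3]]]}}

```text
clock: 26.1
position: [0.3445, 0.2593, 0.2353]
ee_rot: [1.871, 2.523, 0.008]
force: [-0.6, -1.2, 0.9]
width: 0.648
gripper_force: 0.0
```

{"method": "jog_arm", "body": {"motion": [[[0,0,0,0,0,0,-0.3],[0,0,0,0,0,0,-0.3],[0,0,0,0,0,0,-0.3],[0,0,0,0,0,0,-0.3],[0,0,0,0,0,0,-0.3],[0,0,0,0,0,0,-0.3]]]}}

```text
clock: 26.6
position: [0.3459, 0.2609, 0.2344]
ee_rot: [1.871, 2.523, 0.006]
force: [-0.0, 0.1, -0.5]
width: 0.65
gripper_force: 0.0
```

```bash
python3 - <<'E'
from cell import *
import cv2
for n in("scene","top"):
    cv2.imwrite(f"pics/{n}_end.png",cv2.resize(get_image(n)[60:330,100:440,::-1],None,fx=2.2,fy=2.2,interpolation=cv2.INTER_CUBIC))
E
```

```text
(no output)
```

View pics/scene_end.png

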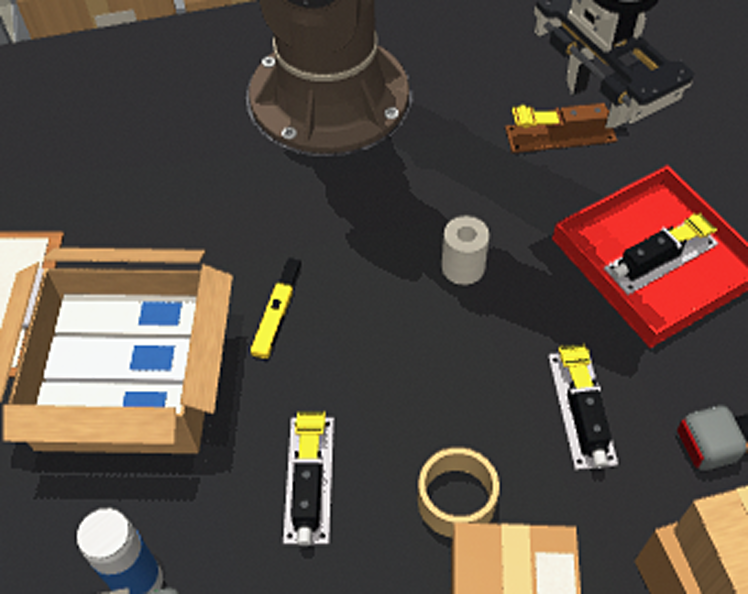

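View pics/top_end.png

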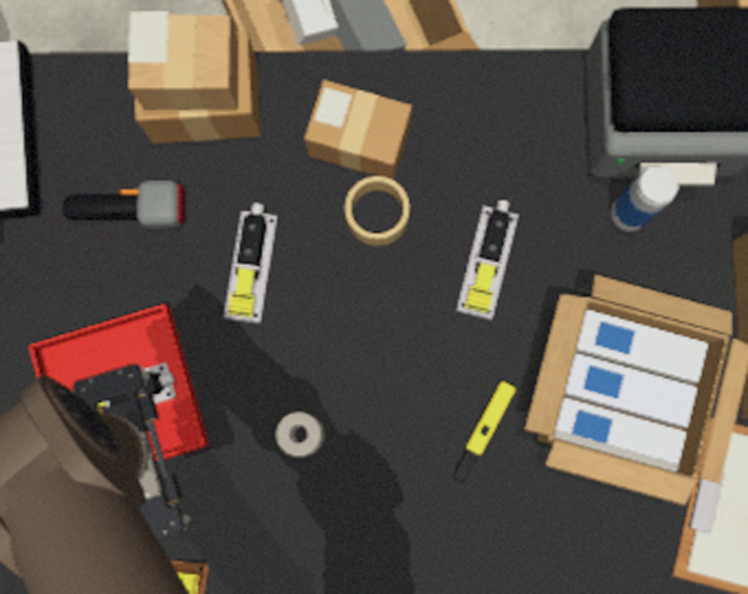

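Latch B lies flat in the tray (scene crop 660,255). A at (585,410) and C at (307,480) stand where they were. All three bolts are held back, nothing else has moved, and the gripper is clear, so I'm handing in.

```bash
python3 -c "
from cell import *
print(sign_off())"
```

```text
the job is handed in; nothing more can be done
None
```

All three levers clicked and are held down; the middle latch (B, about 6.0 N) was below the limits and now lies flat in the red tray, while the other two (about 10.7 N and 10.3 N) stay where they stood, handed in at about 27 s.

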